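Seat a flow-cell cartridge under the leaf spring of its reader dock

TASK

The white flow-cell cartridge waits in the loading bay of its reader dock, held up by the sprung contact bed. With the fingertips press it down hard (its orange patch is the thumb pad for this) and, keeping it pressed, slide it forward under the leaf spring until its nose is against the end stop and it stays down by itself; never lift it out of the dock. Only when it is home and let go, press the green button fully in and let it come out again, and leave the other things on the bench where they are.

Things in the scene. Friction and masses are not known exactly. Their poses are not given: they have to be found in the camera images.
- dock: aluminium reader dock, 248 x 84 mm. Origin on the table top below the middle of its loading bay; +x is the way the cartridge is pushed (roughly the robot's left), z up. Side rails 8 mm wide: inner faces at y = +-32.5 mm, top 29 mm above the table along the bay (x = -37 to 85 mm). Slippery (friction 0.15). White button pod at x = -78 to -36 mm, 24 mm high. Highest: leaf clamp at x = 160 mm, 43 mm
- dock_throat (a point): middle of the throat: dock x = 85 mm, y = 0, 28 mm above the table, where the cartridge's top face runs when the bed is fully pressed. From here to x = 129 mm dark keeper lips overhang 7 mm inward from both rails, underside 30.5 mm, top 35 mm above the table; the cartridge passes below them
- leaf_low (a point): lowest line of the steel leaf spring when empty: dock x = 109 mm, 25.7 mm above the table. The leaf is 34 mm wide, clamped at x = 152 to 168 mm, and reaches back to its turned-up toe at x = 86 mm, 32.5 mm above the table. The cartridge, once pressed down, lifts it 2.3 mm by being pushed (10 to 20 N forward, the more the harder it is pressed); it then presses about 13 N down on the cartridge
- dock_stop (a point): middle of the black end stop's face, at dock x = 127 mm, 21 mm above the table; the nose of the home cartridge touches it
- bed (a joint): sprung contact bed of the dock, black, 136 x 56 mm, under the cartridge (dock x = -15 to 121 mm): 0 when up (its top 20 mm above the table), grows to 0.006 m when pressed fully down (top 14 mm above the table). It stays level, starts to move at 3.5 N and is fully down at 10.5 N; let go, it rises again unless the leaf spring holds the cartridge down
- cartridge: white flow-cell cartridge, 100 (x) x 62 (y) x 14 (z) mm, 0.08 to 0.17 kg, loose on the bed between the rails (1.5 mm play each side). Origin at the centre of its underside, +x towards its nose (into the dock), z up. At the start its nose is 6 to 18 mm short of the throat and its top 34 mm above the table, too high for the lips. Home: origin at dock x = 77 mm, top 28 mm above the table
- thumb_pad (a point): middle of the orange thumb pad on the cartridge's flat top face, 26 mm behind the cartridge's centre. The pad is 38 mm long and ends in front at an orange thumb ridge (19 to 25 mm ahead of this point, 50 mm wide, 5 mm high), against which the fingers can push. When home this point is at dock x = 51 mm
- nose (a point): middle of the cartridge's front end face, 50 mm ahead of its centre and 7 mm above its underside
- start (a joint): green push button on the white pod at the dock's loading end: 0 when out, 0.005 m when fully pressed; needs about 5 N and springs back out. It moves straight down
- start_top (a point): centre of the green button's top face, 22 mm across, 45.5 mm above the table; the grey collar round it is 38 mm across and 9 mm lower. At dock x = -55, y = 0 mm
- vial_blue: capped vial with a blue cap, 15 mm across, 50 mm high, standing upright beside the dock on its far side; origin at the centre of its underside. Leave alone
- petri_dish: lidded petri dish, 61 mm across, 13 mm high, beside the dock on its far side; origin at the centre of its underside. Leave alone
- stopper: brown rubber stopper, 34 mm across, 26 mm high, to the right of the dock; origin at the centre of its underside. Leave alone
- timer: white timer, 64 x 64 x 20 mm, to the right of the dock; origin at the centre of its underside. Leave alone
- beaker: small clear beaker, 52 mm across, 60 mm high, behind and right of the dock; origin at the centre of its underside. Leave alone
- blue_pen: blue pen, 133 mm long, lying near the front edge in front of the robot; origin at its middle. Leave alone
- shelf_near: overhead shelf of the bench (fixed): a board 27 mm thick, its underside 846 mm above the table, its front edge about 370 mm ahead of the robot's base axis and parallel to the table's edge, on two front posts at about (0.43, -0.43) and (0.43, 0.78) m. Origin on the table below its middle. The elbow of a tall arm can strike it: lean the fingers a little outward (up to 17 degrees) to keep the elbow back

How it is judged:
By the outcome, as a careful person would: the job done as asked, in the order asked, and still so for the second after the job is handed in, with the robot touching nothing.
It also fails if it takes over 48 s, if anything falls off the work surface, if the arm or the gripper's body presses on something with over 40 N, if the wrist force passes 120 N, or if a joint passes its speed limit or range.

ROBOT

A 6-joint arm with a two-finger parallel gripper is mounted at the origin on a cart in front of the work surface, level with it; the furniture and walls round the work are solid. World frame = base frame: x ahead of the robot, y to its left, z up, the work surface at z = 0. Lengths are in m, angles in rad, forces in N, time in s.
With the tool pointing down it reaches from about 0.35 to 0.775 m from the base axis. Payload 5.5 kg.
Tool frame: the origin (TCP) lies where the fingers leave the gripper's body, on its centre line; the fingertips stand 73 mm ahead of it and the grasp point (between the pads) lies 54 mm ahead of it; z points along the fingers, y is the direction in which the jaws open and shut (so a half turn about z gives the same grasp; the last joint's range is limited). The gripper opens to 85 mm and grips with 20 to 120 N. Pads are 22 mm wide; open, the fingers measure 114 mm over their backs; the gripper's body (76 mm by 85 mm) begins 54 mm behind the grasp point. The pads swing forward as they close: fully open they stand 13 mm farther back than shut.
Start: joints at [-1.241, 0.313, 0.046, 1.304, 0, 1.431], TCP at [0.26, -0.513, 0.304] pointing down, gripper open.
Joint ranges: [-2.76, 2.76], [-0.86, 1.69], [-1.03, 1.26], [-2.2, 2.34], [-1.47, 1.5], [-3.14, 3.14]. Speed limits (rad/s): [2.57, 2.57, 3.14, 3.14, 3.14, 3.14].

INTERFACE

Orientations are given as a unit quaternion [w, x, y, z].
In Python, from workcell import env, read_camera, job, cut_out gives the robot as it stands.
- The arm moves only by the tool servo_tool, never from a script. Its argument "deltas" is a list of rows, each an object of numbers: "dx", "dy", "dz": the shift along the world's x, y, z in mm; "rx", "ry", "rz": the turn, a rotation vector about the world's x, y, z in rad; "fingers": the closure, from -1 (fully open) to 1 (shut). A call has 1 to 8 rows; each row shifts and turns the commanded pose from where the row before left it; what a row does not reach is not made up. A row lasts 1/10 s, in which the tool goes at most 50 mm and 8.59 degrees, less where a joint would pass 70% of its speed; a pose out of reach is approached as far as the arm can. A call is refused whole if a number of a shift passes 50 or a number of a turn 0.15, either way. A call with a gripper value outside its range is refused whole. The fingers move at their own pace and stop on an object; "newtons" is the grip in N (left out, the last holds). Time passes only in rows, so rows that do not move let the fingers close. It gives the time, the measured TCP pose, the force and the opening at its end, in the units of the state.
- env.get_state(): the state, without advancing time (a new reading comes with each control period).
- read_camera(name): name is "scene" or "top"; returns a dict with "img" (420x560x3 uint8, red, green, blue), "intrinsics" (3x3 intrinsics, pixels), "k1" (the pictures are not rectified: a ray, as slopes to the right and down, at radius r is drawn at 1 + k1 r^2 times it, then the intrinsics apply), "extrinsics" (4x4, takes a point from camera to world coordinates). Camera axes: x right, y down, z forward; pixel columns grow to the right and rows downward; lengths in m; the calibration is good to about 2 mm. A picture is of the moment at which its call begins. There is no depth.
- job.hand_in(): hands the job in, once; it reports no verdict.
Trained networks look in the newest picture that a camera, given by its name, has taken for a name from the list of things; names that differ only in an ending like _2 or _b are one class to them, and where a whole thing is asked for, a point or a joint stands for the part that bears it (a point fixed in the world has none). Each returns a list of dicts, best first, with "confidence" (0 to 1); they miss things now and then, are a little off and sometimes report something else, mostly with a low value. They report only what shows in the picture. A call takes as long as a camera call.
- cut_out(target, camera): "region" (420x560 bool, what is visible of it) and "extent" ([left, top, right, bottom] in pixels, round what is visible of it).
The state is a dict: "clock": time; "joint_pos": joint angles; "qvel": joint speeds; "tau": joint torques, N m; "tcp_pos": TCP position; "orientation": TCP orientation; "wrist_force": force on the tool from outside, world axes, zero at the start; "ft_torque": the same for the moment, N m; "finger_gap": finger opening in m.
Only numpy, scipy, OpenCV 4.12 (cv2) and the standard library are available. Lean on these libraries where they do the work, as an engineer would, in place of code of your own. Each camera call takes 0.05 s, during which the arm holds its last target. There are 200 camera calls.

## Working session

There is one attempt and no reset: what is moved stays moved. The work goes in short steps, Python scripts to look and compute and a tool call to move; the robot and the scene stay as the last step left them, time stands still between calls to the robot, and variables do not carry over. Pictures are saved under pics/ and viewed, about 8 in all and at most 12, crops included, and the job is handed in when it is done.

Besides the shell and the picture viewer there is one more tool, called after "Emit:" in YAML: its name, and indented under it one key for each argument. servo_tool: Moves the arm, as the interface text tells. Its arguments: {"type":"object","properties":{"deltas":{"type":"array"},"newtons":{"type":"number"}},"required":["deltas"]}

```bash
mkdir -p pics; ls; cat > h.py <<'E'
import numpy as np, cv2
from workcell import env, read_camera, job, cut_out
def ray(c,px):
    K=c["intrinsics"]; k=c["k1"]
    d=np.array([(px[0]-K[0][2])/K[0][0],(px[1]-K[1][2])/K[1][1]]); u=d.copy()
    for _ in range(20): u=d/(1+k*(u@u))
    T=np.array(c["extrinsics"]); return T[:3,3],T[:3,:3]@np.r_[u,1]
def at_z(c,px,z):
    o,d=ray(c,px); return o+d*(z-o[2])/d[2]
def proj(c,p):
    T=np.array(c["extrinsics"]); q=T[:3,:3].T@(np.array(p)-T[:3,3]); u=q[:2]/q[2]; u=u*(1+c["k1"]*(u@u))
    K=c["intrinsics"]; return np.array([K[0][0]*u[0]+K[0][2],K[1][1]*u[1]+K[1][2]])
E
python3 - <<'E'
from h import *
for n in("top","scene"):
    c=read_camera(n); cv2.imwrite(f"pics/{n}0.png",c["img"][:,:,::-1])
    print(n,np.round(c["extrinsics"],3).tolist(),np.round(c["intrinsics"],1).tolist(),c["k1"])
    for t in("dock","cartridge","start","thumb_pad","bed","vial_blue","petri_dish","stopper","timer","beaker","blue_pen"):
        r=cut_out(t,n)
        for x in r[:1]:
            ys,xs=np.nonzero(x["region"]); print(t,round(x["confidence"],2),x["extent"],xs.mean().round(1),ys.mean().round(1),len(xs))
print(env.get_state())
E
```

```text
pics
top [[-0.405, -0.883, 0.237, 0.21], [-0.914, 0.391, -0.106, 0.249], [0.001, -0.26, -0.966, 1.43], [0.0, 0.0, 0.0, 1.0]] [[514.6, 0.0, 281.3], [0.0, 514.6, 204.5], [0.0, 0.0, 1.0]] -0.05501755904336968
dock 0.78 [202.6, 228.7, 295.5, 289.4] 243.2 260.4 1880
cartridge 0.7 [230.4, 238.0, 274.3, 269.4] 252.5 254.7 886
start 0.61 [276.9, 236.0, 288.0, 248.2] 280.5 241.5 52
thumb_pad 0.73 [235.5, 237.9, 272.3, 271.1] 252.2 254.5 820
bed 0.62 [221.9, 255.2, 239.8, 272.7] 229.6 261.8 62
petri_dish 0.79 [204.5, 224.8, 224.6, 247.0] 213.5 234.8 384
timer 0.96 [324.2, 219.9, 349.2, 244.7] 335.1 230.8 529
scene [[-0.66, -0.483, 0.575, -0.25], [-0.751, 0.429, -0.502, 0.82], [-0.004, -0.763, -0.646, 0.935], [0.0, 0.0, 0.0, 1.0]] [[537.8, 0.0, 286.8], [0.0, 537.8, 207.5], [0.0, 0.0, 1.0]] 0.02473150072692391
dock 0.72 [259.1, 223.9, 267.5, 240.9] 264.4 231.5 82
cartridge 0.56 [256.5, 230.2, 304.6, 266.6] 279.0 247.6 858
start 0.56 [298.9, 224.4, 313.7, 231.8] 305.2 228.0 75
thumb_pad 0.82 [257.0, 231.0, 302.5, 264.5] 278.9 247.6 907
bed 0.38 [299.2, 224.3, 312.2, 233.2] 304.9 227.7 56
vial_blu
[... 286 characters left out ...]
clock': 1.2, 'joint_pos': array([-1.24060639e+00,  3.13220898e-01,  4.61197293e-02,  1.30362394e+00,
        3.28520510e-05,  1.43123346e+00]), 'qvel': array([-6.30181261e-04, -4.58489119e-04, -2.69750407e-03,  1.16966832e-03,
       -1.81380319e-03, -3.07362636e-05]), 'tau': array([-6.85654250e-04, -4.80476475e+01,  2.98814160e+01,  6.04549787e-04,
       -1.42323474e-04,  7.96927196e-06]), 'tcp_pos': array([ 0.2603118 , -0.51274165,  0.30391936]), 'orientation': array([3.38831544e-05, 9.72543112e-01, 2.32722782e-01, 1.97402601e-05]), 'wrist_force': array([-0.38237891, -0.43213478, -0.30818477]), 'ft_torque': array([-0.00801966, -0.03244467,  0.03773716]), 'finger_gap': 0.08551515307702053}
```

```bash
python3 - <<'E'
import cv2
a=cv2.imread("pics/top0.png")[190:320,180:380]; cv2.imwrite("pics/a.png",cv2.resize(a,None,fx=4,fy=4,interpolation=2))
a=cv2.imread("pics/scene0.png")[170:310,200:390]; cv2.imwrite("pics/b.png",cv2.resize(a,None,fx=4,fy=4,interpolation=2))
E
```

```text
(no output)
```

View pics/a.png

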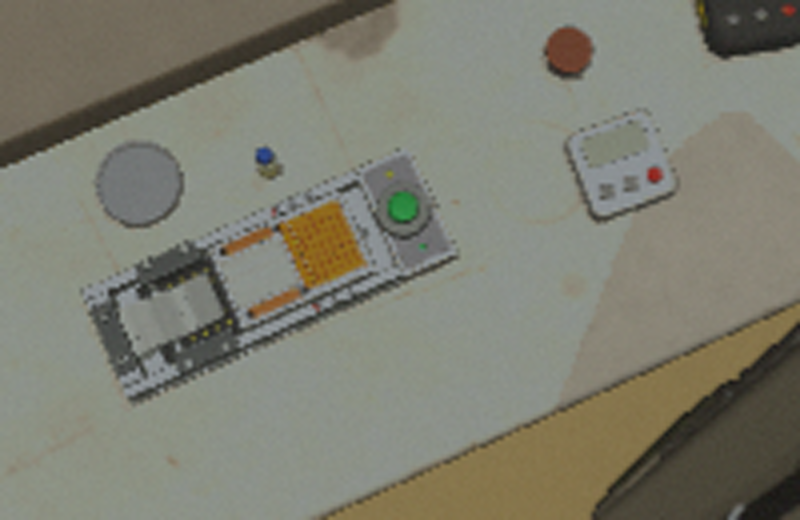

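View pics/b.png

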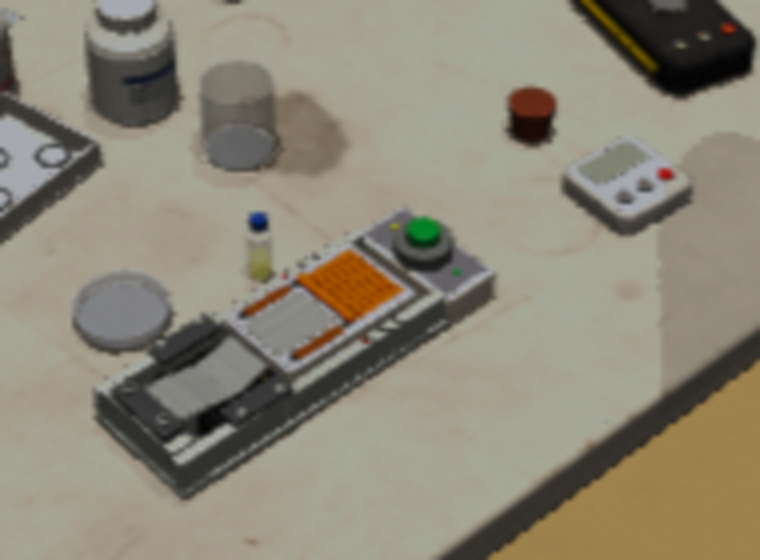

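```bash
cat > fit.py <<'E'
from h import *
from scipy.optimize import least_squares
C={n:read_camera(n) for n in("top","scene")}
off={"top":(180,190),"scene":(200,170)}
def cen(c,lo,hi,o):
    h=cv2.cvtColor(c["img"],cv2.COLOR_RGB2HSV); m=cv2.inRange(h,lo,hi)
    m[:o[1]-10]=0; m[:,:o[0]]=0; m[o[1]+140:]=0; m[:,o[0]+200:]=0
    m=cv2.morphologyEx(m,cv2.MORPH_OPEN,np.ones((3,3),np.uint8)) if lo[0]<30 else m
    n,l,s,ce=cv2.connectedComponentsWithStats(m); i=1+np.argmax(s[1:,4]); return ce[i],s[i]
obs=[]
for n,c in C.items():
    g,s=cen(c,(45,100,40),(80,255,255),off[n]); print(n,"green",g,s)
    o,s=cen(c,(8,150,80),(22,255,255),off[n]); print("orange",o,s)
    obs+=[(n,g,(-55,0,45 if n=="top" else 44),0,1),(n,o,(3,0,34.5),1,1)]
ex={"top":[((405,150),(-78,-42,24)),((458,255),(-78,42,24)),((135,401),(170,42,0))],
"scene":[((405,210),(-78,-42,24)),((495,272),(-78,42,24)),((185,497),(170,42,0))]}
for n in ex:
    for p,q in ex[n]: obs.append((n,np.array(p)/4+off[n]+np.array([-.4,-.4]),q,0,.4))
def P(v,q,car):
    x=q[0]/1e3+(v[3] if car else 0); y=q[1]/1e3; c,s=np.cos(v[2]),np.sin(v[2])
    return np.array([v[0]+c*x-s*y,v[1]+s*x+c*y,q[2]/1e3])
f=lambda v:np.concatenate([(proj(C[n],P(v,q,car))-p)*w for n,p,q,car,w in obs])
r=least_squares(f,[.45,.1,1.57,0],loss="soft_l1")
print(r.x,np.degrees(r.x[2])); print(f(r.x).reshape(-1,2).round(2).tolist())
v=r.x
print("button",P(v,(-55,0,45.5),0),"thumb",P(v,(0,0,34),1),"home thumb",P(v,(51,0,28),0),"axis",np.cos(v[2]),np.sin(v[2]))
E
python3 fit.py
```

```text
top green [280.11363636 241.20454545] [277 238   7   8  44]
orange [260.87336245 250.45414847] [253 241  17  20 229]
scene green [305.28301887 227.62264151] [301 224   9   8  53]
orange [287.01680672 240.97478992] [276 233  23  17 238]
[4.56096807e-01 1.97162709e-01 1.57176925e+00 9.59579978e-04] 90.05574456587597
[[-0.2, 0.21], [-0.6, 0.26], [0.27, -0.79], [0.57, -0.3], [0.2, -0.41], [-0.16, -0.05], [-0.7, 0.33], [-0.02, -0.72], [0.22, -0.13], [-0.44, 0.6]]
button [0.45615032 0.14216273 0.0455    ] thumb [0.45609587 0.19812229 0.034     ] home thumb [0.45604719 0.24816268 0.028     ] axis -0.0009729260611375053 0.9999995267073277
```

Emit:
servo_tool:
  deltas:
    - {"dx": 20, "dy": 40, "rz": 0.1376, "fingers": 1}
    - {"dx": 20, "dy": 40, "rz": 0.1376, "fingers": 1}
    - {"dx": 20, "dy": 40, "rz": 0.1376, "fingers": 1}
    - {"dx": 20, "dy": 40, "rz": 0.1376, "fingers": 1}
    - {"dx": 20, "dy": 40, "rz": 0.1376, "fingers": 1}
    - {"dx": 20, "dy": 40, "rz": 0.1376, "fingers": 1}
    - {"dx": 20, "dy": 40, "rz": 0.1376, "fingers": 1}
    - {"dx": 20, "dy": 40, "rz": 0.1376, "fingers": 1}
  newtons: 40

```text
invalid input at $.deltas[0]: expected keys dx, dy, dz, rx, ry, rz, fingers
```

Emit:
servo_tool:
  deltas:
    - {"dx": 20, "dy": 40, "dz": 0, "rx": 0, "ry": 0, "rz": 0.1376, "fingers": 1}
    - {"dx": 20, "dy": 40, "dz": 0, "rx": 0, "ry": 0, "rz": 0.1376, "fingers": 1}
    - {"dx": 20, "dy": 40, "dz": 0, "rx": 0, "ry": 0, "rz": 0.1376, "fingers": 1}
    - {"dx": 20, "dy": 40, "dz": 0, "rx": 0, "ry": 0, "rz": 0.1376, "fingers": 1}
    - {"dx": 20, "dy": 40, "dz": 0, "rx": 0, "ry": 0, "rz": 0.1376, "fingers": 1}
    - {"dx": 20, "dy": 40, "dz": 0, "rx": 0, "ry": 0, "rz": 0.1376, "fingers": 1}
    - {"dx": 20, "dy": 40, "dz": 0, "rx": 0, "ry": 0, "rz": 0.1376, "fingers": 1}
    - {"dx": 20, "dy": 40, "dz": 0, "rx": 0, "ry": 0, "rz": 0.1376, "fingers": 1}
  newtons: 40

```text
clock: 2.1
tcp_pos: [0.4208, -0.1911, 0.3042]
orientation: [0.0, 0.705, 0.709, 0.0]
wrist_force: [0.5, -0.4, 0.5]
finger_gap: -0.0001
```

Emit:
servo_tool:
  deltas:
    - {"dx": 5, "dy": 49, "dz": 0, "rx": 0, "ry": 0, "rz": 0, "fingers": 1}
    - {"dx": 5, "dy": 49, "dz": 0, "rx": 0, "ry": 0, "rz": 0, "fingers": 1}
    - {"dx": 5, "dy": 49, "dz": 0, "rx": 0, "ry": 0, "rz": 0, "fingers": 1}
    - {"dx": 5, "dy": 49, "dz": 0, "rx": 0, "ry": 0, "rz": 0, "fingers": 1}
    - {"dx": 5, "dy": 49, "dz": 0, "rx": 0, "ry": 0, "rz": 0, "fingers": 1}
    - {"dx": 5, "dy": 49, "dz": 0, "rx": 0, "ry": 0, "rz": 0, "fingers": 1}
    - {"dx": 5, "dy": 49, "dz": 0, "rx": 0, "ry": 0, "rz": 0, "fingers": 1}
    - {"dx": 0, "dy": 49, "dz": 0, "rx": 0, "ry": 0, "rz": 0, "fingers": 1}

```text
clock: 2.9
tcp_pos: [0.4555, 0.2014, 0.3042]
orientation: [0.0, 0.707, 0.707, 0.001]
wrist_force: [1.4, 0.2, 1.0]
finger_gap: 0.0001
```

Emit:
servo_tool:
  deltas:
    - {"dx": 0, "dy": 2, "dz": -40, "rx": 0, "ry": 0, "rz": 0, "fingers": 1}
    - {"dx": 0, "dy": 0, "dz": -40, "rx": 0, "ry": 0, "rz": 0, "fingers": 1}
    - {"dx": 0, "dy": 0, "dz": -40, "rx": 0, "ry": 0, "rz": 0, "fingers": 1}
    - {"dx": 0, "dy": 0, "dz": -24, "rx": 0, "ry": 0, "rz": 0, "fingers": 1}
    - {"dx": 0, "dy": 0, "dz": -20, "rx": 0, "ry": 0, "rz": 0, "fingers": 1}
    - {"dx": 0, "dy": 0, "dz": 0, "rx": 0, "ry": 0, "rz": 0, "fingers": 1}

```text
clock: 3.5
tcp_pos: [0.4533, 0.2008, 0.1373]
orientation: [-0.001, 0.707, 0.707, -0.002]
wrist_force: [-0.3, -0.5, -0.4]
finger_gap: 0.0002
```

```bash
python3 - <<'E'
from h import *
s=env.get_state(); print(s["clock"],s["tcp_pos"],s["joint_pos"],s["wrist_force"],s["orientation"])
o=[]
for n,(x,y) in (("top",(190,210)),("scene",(215,190))):
    c=read_camera(n); o.append(cv2.resize(c["img"][y:y+90,x:x+110,::-1],None,fx=7,fy=7,interpolation=2)[:, :])
    t=s["tcp_pos"]+[0,0,-.073]; print(n,(proj(c,t)-(x,y))*7)
for i,a in enumerate(o): cv2.imwrite(f"pics/c{i}.png",cv2.resize(a,(560,458)))
cv2.imwrite("pics/c.png",cv2.resize(np.hstack(o),None,fx=.51,fy=.51))
E
```

```text
3.5 [0.45330964 0.2007638  0.137321  ] [ 2.54881812e-01  2.83515718e-01 -4.28861908e-01  8.63890999e-01
 -6.89057117e-05  1.82580297e+00] [-0.30014735 -0.50454485 -0.41861237] [-0.00135457  0.7071482   0.70706007 -0.00237757]
top [492.67667832 277.76851426]
scene [514.05716088 294.94729546]
```

View pics/c1.png

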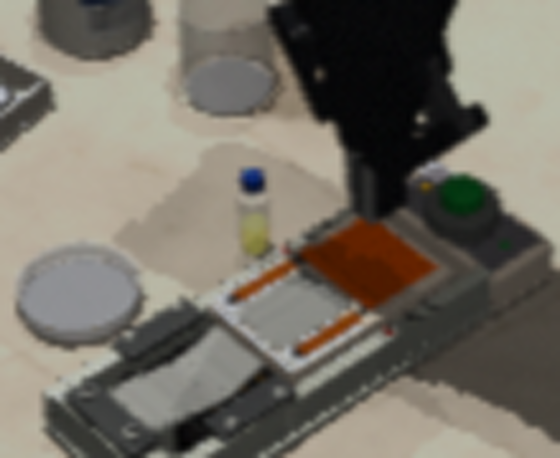

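Emit:
servo_tool:
  deltas:
    - {"dx": 2, "dy": 1, "dz": -15, "rx": 0, "ry": 0, "rz": 0, "fingers": 1}
    - {"dx": 0, "dy": 0, "dz": -10, "rx": 0, "ry": 0, "rz": 0, "fingers": 1}
    - {"dx": 0, "dy": 0, "dz": -2, "rx": 0, "ry": 0, "rz": 0, "fingers": 1}
    - {"dx": 0, "dy": 0, "dz": 0, "rx": 0, "ry": 0, "rz": 0, "fingers": 1}

```text
clock: 4.0
tcp_pos: [0.4573, 0.2022, 0.1132]
orientation: [0.0, 0.707, 0.707, 0.0]
wrist_force: [-0.5, -0.6, -0.3]
finger_gap: 0.0001
```

Emit:
servo_tool:
  deltas:
    - {"dx": 0, "dy": 0, "dz": -2, "rx": 0, "ry": 0, "rz": 0, "fingers": 1}
    - {"dx": 0, "dy": 0, "dz": -2, "rx": 0, "ry": 0, "rz": 0, "fingers": 1}
    - {"dx": 0, "dy": 0, "dz": 0, "rx": 0, "ry": 0, "rz": 0, "fingers": 1}

```text
clock: 4.3
tcp_pos: [0.4573, 0.2023, 0.109]
orientation: [0.0, 0.707, 0.707, 0.0]
wrist_force: [-0.7, -0.6, 0.2]
finger_gap: 0.0003
```

Emit:
servo_tool:
  deltas:
    - {"dx": 0, "dy": 0, "dz": -2, "rx": 0, "ry": 0, "rz": 0, "fingers": 1}
    - {"dx": 0, "dy": 0, "dz": -2, "rx": 0, "ry": 0, "rz": 0, "fingers": 1}
    - {"dx": 0, "dy": 0, "dz": 0, "rx": 0, "ry": 0, "rz": 0, "fingers": 1}

```text
clock: 4.6
tcp_pos: [0.4576, 0.2023, 0.1051]
orientation: [0.0, 0.707, 0.707, 0.0]
wrist_force: [-1.1, 0.9, 3.8]
finger_gap: 0.0
```

Emit:
servo_tool:
  deltas:
    - {"dx": 0, "dy": 0, "dz": -2, "rx": 0, "ry": 0, "rz": 0, "fingers": 1}
    - {"dx": 0, "dy": 0, "dz": -2, "rx": 0, "ry": 0, "rz": 0, "fingers": 1}
    - {"dx": 0, "dy": 0, "dz": 0, "rx": 0, "ry": 0, "rz": 0, "fingers": 1}

```text
clock: 4.9
tcp_pos: [0.4576, 0.2023, 0.1013]
orientation: [0.0, 0.707, 0.707, 0.0]
wrist_force: [-1.6, -1.0, 7.2]
finger_gap: 0.0002
```

Emit:
servo_tool:
  deltas:
    - {"dx": 0, "dy": 0, "dz": -1.5, "rx": 0, "ry": 0, "rz": 0, "fingers": 1}
    - {"dx": 0, "dy": 0, "dz": -1, "rx": 0, "ry": 0, "rz": 0, "fingers": 1}
    - {"dx": 0, "dy": 0, "dz": 0, "rx": 0, "ry": 0, "rz": 0, "fingers": 1}

```text
clock: 5.2
tcp_pos: [0.4577, 0.2023, 0.1003]
orientation: [0.001, 0.707, 0.707, 0.001]
wrist_force: [-5.0, -2.1, 18.7]
finger_gap: 0.0002
```

Emit:
servo_tool:
  deltas:
    - {"dx": 0, "dy": 0, "dz": -0.6, "rx": 0, "ry": 0, "rz": 0, "fingers": 1}
    - {"dx": 0, "dy": 0, "dz": 0, "rx": 0, "ry": 0, "rz": 0, "fingers": 1}

```text
clock: 5.4
tcp_pos: [0.4577, 0.2022, 0.1002]
orientation: [0.001, 0.707, 0.707, 0.001]
wrist_force: [-6.8, -2.1, 22.3]
finger_gap: -0.0001
```

Emit:
servo_tool:
  deltas:
    - {"dx": -0.8, "dy": 2, "dz": 0, "rx": 0, "ry": 0, "rz": 0, "fingers": 1}
    - {"dx": 0, "dy": 3, "dz": 0, "rx": 0, "ry": 0, "rz": 0, "fingers": 1}
    - {"dx": 0, "dy": 3, "dz": 0, "rx": 0, "ry": 0, "rz": 0, "fingers": 1}
    - {"dx": 0, "dy": 0, "dz": 0, "rx": 0, "ry": 0, "rz": 0, "fingers": 1}

```text
clock: 5.8
tcp_pos: [0.4582, 0.2096, 0.1003]
orientation: [0.003, 0.707, 0.707, 0.001]
wrist_force: [-3.0, -6.2, 20.0]
finger_gap: 0.0001
```

Emit:
servo_tool:
  deltas:
    - {"dx": 0, "dy": 3, "dz": 0, "rx": 0, "ry": 0, "rz": 0, "fingers": 1}
    - {"dx": 0, "dy": 3, "dz": 0, "rx": 0, "ry": 0, "rz": 0, "fingers": 1}
    - {"dx": 0, "dy": 3, "dz": 0, "rx": 0, "ry": 0, "rz": 0, "fingers": 1}
    - {"dx": 0, "dy": 3, "dz": 0, "rx": 0, "ry": 0, "rz": 0, "fingers": 1}
    - {"dx": 0, "dy": 0, "dz": 0, "rx": 0, "ry": 0, "rz": 0, "fingers": 1}

```text
clock: 6.3
tcp_pos: [0.4581, 0.2215, 0.1004]
orientation: [0.003, 0.707, 0.707, 0.001]
wrist_force: [-2.8, -7.5, 21.6]
finger_gap: 0.0
```

```bash
python3 - <<'E'
from h import *
c=read_camera("scene"); cv2.imwrite("pics/d.png",cv2.resize(c["img"][190:280,215:325,::-1],None,fx=6,fy=6,interpolation=2))
E
```

```text
(no output)
```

View pics/d.png

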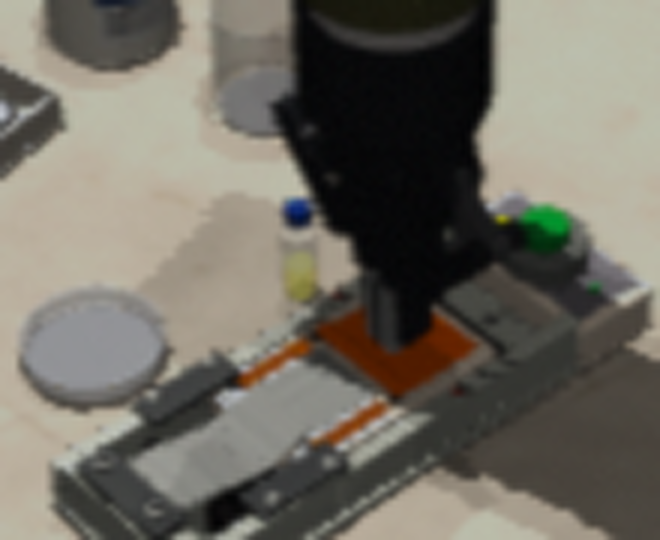

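The cartridge has moved with the fingers. Its nose is now under the lips at about (240,390), and the fingertips are on the pad at about (390,340). I'll keep pushing.

Emit:
servo_tool:
  deltas:
    - {"dx": 0, "dy": 3, "dz": 0, "rx": 0, "ry": 0, "rz": 0, "fingers": 1}
    - {"dx": 0, "dy": 3, "dz": 0, "rx": 0, "ry": 0, "rz": 0, "fingers": 1}
    - {"dx": 0, "dy": 3, "dz": 0, "rx": 0, "ry": 0, "rz": 0, "fingers": 1}
    - {"dx": 0, "dy": 0, "dz": 0, "rx": 0, "ry": 0, "rz": 0, "fingers": 1}

```text
clock: 6.75
tcp_pos: [0.458, 0.2284, 0.1004]
orientation: [0.005, 0.708, 0.706, -0.001]
wrist_force: [-2.0, -16.6, 25.2]
finger_gap: -0.0002
```

Emit:
servo_tool:
  deltas:
    - {"dx": 0, "dy": 3, "dz": 0, "rx": 0, "ry": 0, "rz": 0, "fingers": 1}
    - {"dx": 0, "dy": 3, "dz": 0, "rx": 0, "ry": 0, "rz": 0, "fingers": 1}
    - {"dx": 0, "dy": 3, "dz": 0, "rx": 0, "ry": 0, "rz": 0, "fingers": 1}
    - {"dx": 0, "dy": 0, "dz": 0, "rx": 0, "ry": 0, "rz": 0, "fingers": 1}

```text
clock: 7.15
tcp_pos: [0.4585, 0.2373, 0.1004]
orientation: [0.005, 0.708, 0.706, -0.001]
wrist_force: [-0.7, -15.6, 23.6]
finger_gap: 0.0
```

Emit:
servo_tool:
  deltas:
    - {"dx": 0, "dy": 3, "dz": 0, "rx": 0, "ry": 0, "rz": 0, "fingers": 1}
    - {"dx": 0, "dy": 3, "dz": 0, "rx": 0, "ry": 0, "rz": 0, "fingers": 1}
    - {"dx": 0, "dy": 0, "dz": 0, "rx": 0, "ry": 0, "rz": 0, "fingers": 1}

```text
clock: 7.45
tcp_pos: [0.4585, 0.2431, 0.1005]
orientation: [0.005, 0.708, 0.706, -0.001]
wrist_force: [-1.3, -17.3, 23.9]
finger_gap: -0.0001
```

Emit:
servo_tool:
  deltas:
    - {"dx": 0, "dy": 3, "dz": 0, "rx": 0, "ry": 0, "rz": 0, "fingers": 1}
    - {"dx": 0, "dy": 3, "dz": 0, "rx": 0, "ry": 0, "rz": 0, "fingers": 1}
    - {"dx": 0, "dy": 0, "dz": 0, "rx": 0, "ry": 0, "rz": 0, "fingers": 1}

```text
clock: 7.75
tcp_pos: [0.4584, 0.2493, 0.1004]
orientation: [0.005, 0.708, 0.706, -0.001]
wrist_force: [-0.4, -16.2, 23.2]
finger_gap: -0.0001
```

Emit:
servo_tool:
  deltas:
    - {"dx": 0, "dy": 2, "dz": 0, "rx": 0, "ry": 0, "rz": 0, "fingers": 1}
    - {"dx": 0, "dy": 1, "dz": 0, "rx": 0, "ry": 0, "rz": 0, "fingers": 1}
    - {"dx": 0, "dy": 0, "dz": 0, "rx": 0, "ry": 0, "rz": 0, "fingers": 1}

```text
clock: 8.05
tcp_pos: [0.4584, 0.2522, 0.1004]
orientation: [0.005, 0.708, 0.706, -0.001]
wrist_force: [-0.4, -16.4, 22.5]
finger_gap: -0.0002
```

Emit:
servo_tool:
  deltas:
    - {"dx": 0, "dy": 2, "dz": 0, "rx": 0, "ry": 0, "rz": 0, "fingers": 1}
    - {"dx": 0, "dy": 0, "dz": 0, "rx": 0, "ry": 0, "rz": 0, "fingers": 1}

```text
clock: 8.25
tcp_pos: [0.4583, 0.2542, 0.1004]
orientation: [0.005, 0.708, 0.706, -0.001]
wrist_force: [-1.0, -16.4, 22.9]
finger_gap: 0.0002
```

Emit:
servo_tool:
  deltas:
    - {"dx": 0, "dy": 2, "dz": 0, "rx": 0, "ry": 0, "rz": 0, "fingers": 1}
    - {"dx": 0, "dy": 0, "dz": 0, "rx": 0, "ry": 0, "rz": 0, "fingers": 1}

```text
clock: 8.45
tcp_pos: [0.4583, 0.2562, 0.1004]
orientation: [0.005, 0.708, 0.706, -0.001]
wrist_force: [-1.6, -16.3, 22.2]
finger_gap: 0.0001
```

Emit:
servo_tool:
  deltas:
    - {"dx": 0, "dy": 1.5, "dz": 0, "rx": 0, "ry": 0, "rz": 0, "fingers": 1}
    - {"dx": 0, "dy": 0, "dz": 0, "rx": 0, "ry": 0, "rz": 0, "fingers": 1}

```text
clock: 8.65
tcp_pos: [0.4583, 0.2577, 0.1004]
orientation: [0.005, 0.708, 0.706, -0.001]
wrist_force: [-1.2, -16.0, 22.5]
finger_gap: -0.0006
```

```bash
python3 - <<'E'
from h import *
o=[]
for n,(x,y) in (("top",(190,215)),("scene",(215,205))):
    c=read_camera(n); o.append(cv2.resize(c["img"][y:y+75,x:x+100,::-1],None,fx=4,fy=4,interpolation=2))
cv2.imwrite("pics/e.png",np.hstack(o))
E
```

```text
(no output)
```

View pics/e.png

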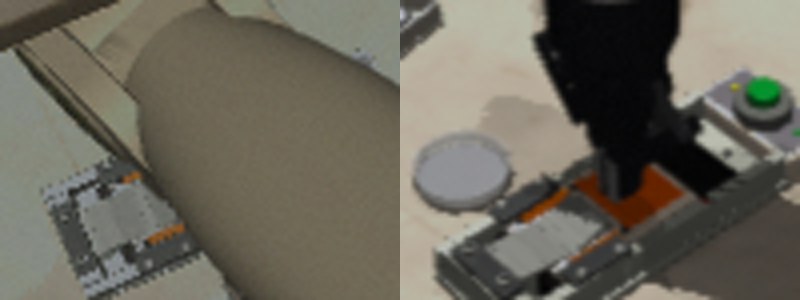

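The cartridge is well under the leaf, with the orange ridge at about (590,205) near the lips, and no stop force has shown yet. I'll go on in small steps.

Emit:
servo_tool:
  deltas:
    - {"dx": 0, "dy": 1.5, "dz": 0, "rx": 0, "ry": 0, "rz": 0, "fingers": 1}
    - {"dx": 0, "dy": 0, "dz": 0, "rx": 0, "ry": 0, "rz": 0, "fingers": 1}

```text
clock: 8.95
tcp_pos: [0.4583, 0.2588, 0.1003]
orientation: [0.005, 0.708, 0.706, -0.001]
wrist_force: [-0.9, -16.6, 23.2]
finger_gap: 0.0001
```

Emit:
servo_tool:
  deltas:
    - {"dx": 0, "dy": 1.5, "dz": 0, "rx": 0, "ry": 0, "rz": 0, "fingers": 1}
    - {"dx": 0, "dy": 0, "dz": 0, "rx": 0, "ry": 0, "rz": 0, "fingers": 1}

```text
clock: 9.15
tcp_pos: [0.4583, 0.259, 0.1003]
orientation: [0.006, 0.709, 0.706, -0.002]
wrist_force: [-0.5, -23.0, 25.5]
finger_gap: -0.0002
```

Emit:
servo_tool:
  deltas:
    - {"dx": 0, "dy": 1.5, "dz": 0, "rx": 0, "ry": 0, "rz": 0, "fingers": 1}
    - {"dx": 0, "dy": 0, "dz": 0, "rx": 0, "ry": 0, "rz": 0, "fingers": 1}

```text
clock: 9.35
tcp_pos: [0.4583, 0.2593, 0.1003]
orientation: [0.007, 0.709, 0.705, -0.003]
wrist_force: [-0.2, -28.1, 25.6]
finger_gap: -0.0001
```

Emit:
servo_tool:
  deltas:
    - {"dx": 0, "dy": -3, "dz": 0, "rx": 0, "ry": 0, "rz": 0, "fingers": 1}
    - {"dx": 0, "dy": 0, "dz": 0, "rx": 0, "ry": 0, "rz": 0, "fingers": 1}

```text
clock: 9.55
tcp_pos: [0.4583, 0.2587, 0.1004]
orientation: [0.005, 0.708, 0.706, -0.001]
wrist_force: [-1.5, -16.5, 23.1]
finger_gap: 0.0
```

Emit:
servo_tool:
  deltas:
    - {"dx": 0, "dy": -2, "dz": 0.5, "rx": 0, "ry": 0, "rz": 0, "fingers": 1}
    - {"dx": 0, "dy": -1, "dz": 0.5, "rx": 0, "ry": 0, "rz": 0, "fingers": 1}
    - {"dx": 0, "dy": 0, "dz": 0, "rx": 0, "ry": 0, "rz": 0, "fingers": 1}

```text
clock: 9.85
tcp_pos: [0.4583, 0.2581, 0.1005]
orientation: [0.002, 0.708, 0.706, 0.001]
wrist_force: [0.8, -5.9, 12.4]
finger_gap: 0.0001
```

Emit:
servo_tool:
  deltas:
    - {"dx": 0, "dy": -0.5, "dz": 1, "rx": 0, "ry": 0, "rz": 0, "fingers": 1}
    - {"dx": 0, "dy": 0, "dz": 1, "rx": 0, "ry": 0, "rz": 0, "fingers": 1}
    - {"dx": 0, "dy": 0, "dz": 2, "rx": 0, "ry": 0, "rz": 0, "fingers": 1}
    - {"dx": 0, "dy": 0, "dz": 0, "rx": 0, "ry": 0, "rz": 0, "fingers": 1}

```text
clock: 10.25
tcp_pos: [0.456, 0.2581, 0.1023]
orientation: [0.0, 0.707, 0.707, -0.001]
wrist_force: [1.8, -5.8, -2.0]
finger_gap: 0.0003
```

Emit:
servo_tool:
  deltas:
    - {"dx": 0, "dy": -3, "dz": 0, "rx": 0, "ry": 0, "rz": 0, "fingers": 1}
    - {"dx": 0, "dy": 0, "dz": 0, "rx": 0, "ry": 0, "rz": 0, "fingers": 1}

```text
clock: 10.45
tcp_pos: [0.456, 0.2561, 0.1026]
orientation: [-0.001, 0.707, 0.707, 0.0]
wrist_force: [0.4, 0.1, 0.5]
finger_gap: -0.0001
```

Emit:
servo_tool:
  deltas:
    - {"dx": 0, "dy": 0, "dz": 10, "rx": 0, "ry": 0, "rz": 0, "fingers": 1}
    - {"dx": 0, "dy": 0, "dz": 30, "rx": 0, "ry": 0, "rz": 0, "fingers": 1}
    - {"dx": 0, "dy": -30, "dz": 10, "rx": 0, "ry": 0, "rz": 0, "fingers": 1}
    - {"dx": 0, "dy": -40, "dz": 0, "rx": 0, "ry": 0, "rz": 0, "fingers": 1}
    - {"dx": 0, "dy": -43, "dz": 0, "rx": 0, "ry": 0, "rz": 0, "fingers": 1}
    - {"dx": 0, "dy": 0, "dz": 0, "rx": 0, "ry": 0, "rz": 0, "fingers": 1}

```text
clock: 11.05
tcp_pos: [0.4565, 0.1396, 0.1538]
orientation: [0.0, 0.709, 0.705, 0.0]
wrist_force: [0.4, 0.9, -0.0]
finger_gap: -0.0002
```

```bash
python3 - <<'E'
from h import *
s=env.get_state(); print(s["clock"],s["tcp_pos"],s["wrist_force"])
o=[]
for n,(x,y) in (("top",(195,215)),("scene",(215,195))):
    c=read_camera(n); o.append(cv2.resize(c["img"][y:y+85,x:x+100,::-1],None,fx=4,fy=4,interpolation=2))
    for nm,p in dict(home_pad=(.456,.2512,.0285),btn=(.456,.142,.045)).items(): print(n,nm,proj(c,p).round(1),((proj(c,p)-(x,y))*4).round())
    m=cv2.inRange(cv2.cvtColor(c["img"],cv2.COLOR_RGB2HSV),(8,150,80),(22,255,255))[190:300,190:330]
    nn,l,st,ce=cv2.connectedComponentsWithStats(cv2.morphologyEx(m,cv2.MORPH_OPEN,np.ones((3,3),np.uint8))); i=1+np.argmax(st[1:,4]); print(ce[i]+190,st[i])
cv2.imwrite("pics/f.png",np.hstack(o))
E
```

```text
11.05 [0.45652732 0.13957983 0.15378843] [ 0.38460917  0.89964235 -0.04445461]
top home_pad [243.6 258.4] [195. 174.]
top btn [280.  241.4] [340. 106.]
[244.49367089 257.73417722] [ 45  59  19  19 237]
scene home_pad [271.8 252.2] [227. 229.]
scene btn [305.7 226.5] [363. 126.]
[271.672 252.032] [ 70  54  24  17 250]
```

View pics/f.png

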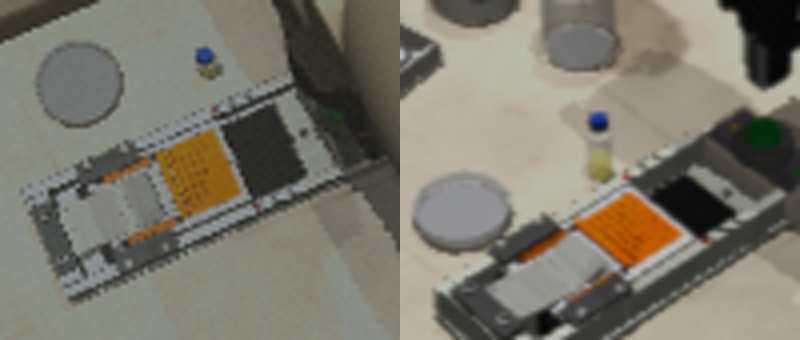

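Both views show the pad at the home position: predicted (271.8,252.2) in scene, found (271.7,252.0). It stayed down with nothing touching it. Next is the button.

Emit:
servo_tool:
  deltas:
    - {"dx": 0, "dy": 2, "dz": -15, "rx": 0, "ry": 0, "rz": 0, "fingers": 1}
    - {"dx": 0, "dy": 0, "dz": -12, "rx": 0, "ry": 0, "rz": 0, "fingers": 1}
    - {"dx": 0, "dy": 0, "dz": -5, "rx": 0, "ry": 0, "rz": 0, "fingers": 1}
    - {"dx": 0, "dy": 0, "dz": 0, "rx": 0, "ry": 0, "rz": 0, "fingers": 1}

```text
clock: 11.55
tcp_pos: [0.4557, 0.1454, 0.1199]
orientation: [-0.001, 0.707, 0.708, -0.001]
wrist_force: [-0.5, -0.6, 0.2]
finger_gap: -0.0001
```

Emit:
servo_tool:
  deltas:
    - {"dx": 0, "dy": 0, "dz": -3, "rx": 0, "ry": 0, "rz": 0, "fingers": 1}
    - {"dx": 0, "dy": 0, "dz": -2, "rx": 0, "ry": 0, "rz": 0, "fingers": 1}
    - {"dx": 0, "dy": 0, "dz": -2, "rx": 0, "ry": 0, "rz": 0, "fingers": 1}
    - {"dx": 0, "dy": 0, "dz": 0, "rx": 0, "ry": 0, "rz": 0, "fingers": 1}

```text
clock: 11.95
tcp_pos: [0.4568, 0.1451, 0.1141]
orientation: [-0.0, 0.707, 0.707, 0.001]
wrist_force: [-1.0, 1.6, 4.1]
finger_gap: -0.0001
```

Emit:
servo_tool:
  deltas:
    - {"dx": 0, "dy": 0, "dz": -1, "rx": 0, "ry": 0, "rz": 0, "fingers": 1}
    - {"dx": 0, "dy": 0, "dz": -1, "rx": 0, "ry": 0, "rz": 0, "fingers": 1}
    - {"dx": 0, "dy": 0, "dz": 0, "rx": 0, "ry": 0, "rz": 0, "fingers": 1}

```text
clock: 12.25
tcp_pos: [0.4568, 0.1451, 0.113]
orientation: [0.0, 0.707, 0.707, 0.001]
wrist_force: [-3.4, 3.1, 12.5]
finger_gap: 0.0002
```

Emit:
servo_tool:
  deltas:
    - {"dx": 0, "dy": 0, "dz": -1, "rx": 0, "ry": 0, "rz": 0, "fingers": 1}
    - {"dx": 0, "dy": 0, "dz": 0, "rx": 0, "ry": 0, "rz": 0, "fingers": 1}

```text
clock: 12.45
tcp_pos: [0.4568, 0.1451, 0.1129]
orientation: [0.0, 0.707, 0.707, 0.001]
wrist_force: [-6.0, 2.7, 19.6]
finger_gap: 0.0
```

Fully in: it stopped at tip height 40 mm with the force rising to 19.6 N. Release and retreat.

Emit:
servo_tool:
  deltas:
    - {"dx": 0, "dy": 0, "dz": 2, "rx": 0, "ry": 0, "rz": 0, "fingers": 1}
    - {"dx": 0, "dy": 0, "dz": 4, "rx": 0, "ry": 0, "rz": 0, "fingers": 1}
    - {"dx": 0, "dy": 0, "dz": 10, "rx": 0, "ry": 0, "rz": 0, "fingers": 1}
    - {"dx": 0, "dy": 0, "dz": 30, "rx": 0, "ry": 0, "rz": 0, "fingers": 1}
    - {"dx": 0, "dy": -20, "dz": 40, "rx": 0, "ry": 0, "rz": 0, "fingers": 1}
    - {"dx": 0, "dy": -40, "dz": 25, "rx": 0, "ry": 0, "rz": 0, "fingers": 1}
    - {"dx": -10, "dy": -45, "dz": 0, "rx": 0, "ry": 0, "rz": 0, "fingers": 1}
    - {"dx": -10, "dy": -45, "dz": 0, "rx": 0, "ry": 0, "rz": 0, "fingers": 1}

```text
clock: 13.25
tcp_pos: [0.4368, -0.007, 0.2233]
orientation: [0.002, 0.707, 0.707, 0.0]
wrist_force: [0.9, -0.5, -0.7]
finger_gap: -0.0003
```

Emit:
servo_tool:
  deltas:
    - {"dx": -10, "dy": -40, "dz": 0, "rx": 0, "ry": 0, "rz": 0, "fingers": 1}
    - {"dx": -10, "dy": -40, "dz": 0, "rx": 0, "ry": 0, "rz": 0, "fingers": 1}
    - {"dx": 0, "dy": -40, "dz": 0, "rx": 0, "ry": 0, "rz": 0, "fingers": 1}
    - {"dx": 0, "dy": 0, "dz": 0, "rx": 0, "ry": 0, "rz": 0, "fingers": 1}

```text
clock: 13.65
tcp_pos: [0.4165, -0.1297, 0.2223]
orientation: [0.001, 0.71, 0.705, -0.001]
wrist_force: [-0.8, 0.6, -0.3]
finger_gap: -0.0006
```

```bash
python3 - <<'E'
from h import *
s=env.get_state(); print(s["clock"],s["tcp_pos"],s["wrist_force"])
o=[]
for n,(x,y) in (("top",(190,190)),("scene",(210,170))):
    c=read_camera(n); o.append(cv2.resize(c["img"][y:y+110,x:x+180,::-1],None,fx=4,fy=4,interpolation=2)[:, :])
    h=cv2.cvtColor(c["img"],cv2.COLOR_RGB2HSV)
    for lo,hi in (((8,150,80),(22,255,255)),((45,100,40),(80,255,255))):
        m=cv2.inRange(h,lo,hi)[190:300,190:330]
        if lo[0]<30: m=cv2.morphologyEx(m,cv2.MORPH_OPEN,np.ones((3,3),np.uint8))
        nn,l,st,ce=cv2.connectedComponentsWithStats(m); i=1+np.argmax(st[1:,4]); print(n,ce[i]+190,st[i])
cv2.imwrite("pics/g.png",cv2.resize(np.vstack(o),None,fx=.68,fy=.68,interpolation=3))
E
```

```text
13.65 [ 0.41654659 -0.12973192  0.22230651] [-0.80416023  0.5519603  -0.27574497]
top [244.77092511 257.62114537] [ 45  59  19  19 227]
top [280.11363636 241.20454545] [87 48  7  8 44]
scene [271.672 252.032] [ 70  54  24  17 250]
scene [305.28301887 227.62264151] [111  34   9   8  53]
```

View pics/g.png

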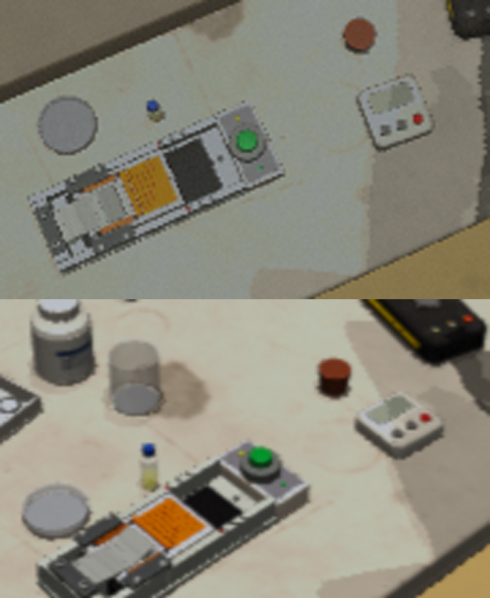

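The cartridge is still home with its pad at (244.8,257.6) in top and (271.7,252.0) in scene. The button is back out, at exactly its starting pixels, and the other things look undisturbed.

```bash
python3 -c "
from workcell import job
print(job.hand_in())"
```

```text
the job is handed in; nothing more can be done
None
```

The cartridge is home in the dock and holding itself down, the button has been pressed and is out again, and the job is handed in. The robot's clock stood at about 13.75 s, against the 48 s limit.

- **Cartridge:** I pressed it to the bottom of the bed at about 22 N and slid it under the leaf at about 16 N forward. It stopped moving against the end stop, where the forward force rose to 28 N. I then eased off and lifted clear. At one point during the lift the fingers still rubbed the ridge (about 6 N sideways, 2 N upward). The later pictures show the cartridge did not shift or rise.
- **Button:** only after that, I pressed it to its full 5 mm. It bottomed at about 20 N, and then I released it. Its centre in both pictures is exactly where it was at the start.
- **Last check of the cartridge position:** the scene camera puts the pad within 0.2 px of the predicted home spot. The top camera shows it about 1 px (2 mm) short, much of which was already there in the first fit, so I relied on the rise in force at the stop.
- **Other things:** in the last picture the dish, vial, beaker, stopper and timer look undisturbed. The blue pen was not in the cropped views and I did not check it, but the arm worked well above the bench except over the dock.

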